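Let the bench winch back to its stop

ROBOT

A 6-joint arm with a two-finger parallel gripper is mounted at the origin on the work surface. World frame = base frame: x ahead of the robot, y to its left, z up, the work surface at z = 0. Lengths are in m, angles in rad, forces in N, time in s.
With the tool pointing down it reaches from about 0.35 to 0.975 m from the base axis. Payload 4.9 kg.
Tool frame: the origin (TCP) lies at the very end of the fingers, on their centre line; the grasp point (between the pads) lies 19 mm behind it (pinch_z is the distance from the TCP to the grasp point, in m); z points along the fingers, y is the line along which they close (so a half turn about z gives the same grasp; the last joint's range is limited). The gripper opens to 85 mm and grips with 20 to 120 N. Pads are 22 mm wide; open, the fingers measure 114 mm over their backs; the gripper's body (76 mm by 85 mm) begins 54 mm behind the grasp point. The pads swing forward as they close: fully open they stand 13 mm farther back than shut.
Start: joints at [1.106, 0.053, 1.613, -0, 1.476, -0.119], TCP at [0.212, 0.588, 0.231] pointing down, gripper open.
Joint ranges: [-3.01, 3.01], [-1.01, 2.22], [0.06, 2.58], [-1.02, 4.17], [0.09, 2.62], [-3.14, 3.14]. Speed limits (rad/s): [2.57, 2.57, 3.14, 3.14, 3.14, 3.14].

INTERFACE

Orientations are given as a unit quaternion [w, x, y, z].
In Python, from plant import * gives the robot as it stands. The module is installed in compiled form; this text tells all that it offers.
- The arm moves only by the tool play_rows, never from a script. Its arguments are lists of equal length, an entry for each row: "linear": the shift along the world's x, y, z in m, a list of three; "turn": the turn about the world's z in degrees. A call has 1 to 8 rows; each row shifts and turns the commanded pose from where the row before left it; what a row does not reach is not made up. A row lasts 1/8 s, in which the tool goes at most 62.5 mm and 10.7 degrees, less where a joint would pass 70% of its speed; a pose out of reach is approached as far as the arm can. A call is refused whole if a number of a shift passes 0.0625 or a number of a turn 10.7, either way. A call with a gripper value outside its range is refused whole. "hand" is the finger opening in m, from 0 to 0.0854, set as the call begins (left out, the last holds). The fingers move at their own pace and stop on an object; the grip force is fixed at half the most. Time passes only in rows, so rows that do not move let the fingers close. It gives the time, the measured TCP pose, the force, the opening and the grip force at its end, in the units of the state.
- state(): the state, without advancing time (a new reading comes with each control period).
- grab_frame(name): name is "scene" or "top" or "wrist"; returns the picture (480x640x3 uint8, red, green, blue); there is no depth.
- camera_info(name): a dict with "camera_matrix" (3x3 intrinsics, pixels), "origin" and "attitude" of the camera in the world; the wrist camera has in their place "mount" (4x4, takes a point from camera to tool coordinates, whose origin is the TCP and whose axes are the flange's). Camera axes: x right, y down, z forward; pixel columns grow to the right and rows downward; lengths in m; the calibration is good to about 2 mm. A picture is of the moment at which its call begins: read the wrist's pose just before it. camera_info takes no time and is no camera call.
- job_done(): hands the job in; it is judged then, once.
Trained networks look in the newest picture that a camera, given by its name, has taken for a name from the list of things; names that differ only in an ending like _2 or _b are one class to them, and where a whole thing is asked for, a point or a joint stands for the part that bears it (a point fixed in the world has none). Each returns a list of dicts, best first, with "p" (0 to 1); they miss things now and then, are a little off and sometimes report something else, mostly with a low value. They report only what shows in the picture. A call takes as long as a camera call.
- trace(camera, thing): "region" (480x640 bool, what is visible of it) and "location" ([column, row] in pixels, amid what is visible of it).
The state is a dict: "time": time; "joint_pos": joint angles; "joint_vel": joint speeds; "joint_efforts": joint torques, N m; "tool_pos": TCP position; "tool_rot": TCP orientation; "contact_force": force on the tool from outside, world axes, zero at the start; "ft_torque": the same for the moment, N m; "gripper_width": opening from 0.0 (shut) to 1.0 (fully open); "grasp_force": force on a finger pad.
Only numpy, scipy, OpenCV 4.12 (cv2) and the standard library are available. Lean on these libraries where they do the work, as an engineer would, in place of code of your own. Each camera call takes 0.05 s, during which the arm holds its last target. There are 200 camera calls.

TASK

The cable is off the little hand winch that still has its crank, and a new one is to be hooked on. Flick its sprung pawl off the ratchet wheel so that it stays off, then ease the crank back, anticlockwise seen from above and without whirling it, until the crank arm rests against its stop post. Leave the pawl off.

Things in the scene. Friction and masses are not known exactly. Their poses are not given: they have to be found in the camera images.
- winch: Fixed hand winch with crank, not the stripped one beside it (no crank, no pawl). Origin: on the upright axle at bench height, z up, x from axle towards the pawl's side. Grey plate 10 mm; bare drum; steel ratchet wheel 102 mm across, z 52 to 62; crank arm 16 mm wide, top z 82. In its frame (mm): pawl pivot (60, 55); upright stop post, 12 thick, top z 86, at (-23, -57).
- drum (a joint): Angle of drum, wheel and crank (rad): 0 at the stop post, more when wound on. At q the crank points 4.10 - q rad anticlockwise from the winch's x. Starts 0.9 to 1.7; easing back is anticlockwise from above. Friction 2 to 3 N at the knob, no return spring, stays where left. With the pawl in it turns back at most one tooth (0.45). Faster than 4.5 rad/s is whirling.
- knob_top (a point): Centre of the top of the crank's knob: an upright wooden grip, 22 mm thick and 42 mm high (z 83 to 125 mm), 80 mm from the axle. It spins freely on its pin, so a grasp from above needs no turning along the arc.
- pawl (a joint): Angle of the pawl (rad) about its upright pivot: 0 to about 0.16 when in the teeth, 0.7 when fully off. An over-centre spring holds it in; past about 0.35 it snaps on to 0.7 and stays there.
- tab_top (a point): Centre of the top of the pawl's tab: an upright steel pin 14 mm thick, top z 115 mm, free from z 61 up, on the pawl's tail 60 mm from the pivot; with the pawl in, at about (120, 55) mm in the winch's frame. Pushed along the winch's +y by 20 to 40 mm (up to 6 N), anticlockwise about the pivot, it flicks the pawl off. It stays 25 mm or more clear of the crank's sweep.

How it is judged:
On the way, in this order (a step that is already met when the one before it is completed fails the run):
1. the pawl is flicked off while the drum is still wound on (value of joint pawl above 0.5 rad and value of joint drum above 0.35 rad), for 0.2 s.
2. the crank is eased back to its stop (value of joint drum below 0.17 rad), for 0.2 s.
At the end, for the whole second after the job is handed in: The crank arm rests at its stop post (within 0.17 rad, about 10 degrees) and is still, and the pawl is off and stays off (above 0.5 rad) (value of joint drum below 0.17 rad and velocity of joint drum between -0.1 and 0.1 rad/s and value of joint pawl above 0.5 rad); the robot touches nothing.
It fails at once if the drum is whirled back (faster than 4.5 rad/s) (velocity of joint drum below -4.5 rad/s).
It also fails if it takes over 48 s, if anything falls off the work surface, if the arm or the gripper's body presses on something with over 40 N, if the wrist force passes 120 N, or if a joint passes its speed limit or range.

## Working session

There is one attempt and no reset: what is moved stays moved. The work goes in short steps, Python scripts to look and compute and a tool call to move; the robot and the scene stay as the last step left them, time stands still between calls to the robot, and variables do not carry over. Pictures are saved under pics/ and viewed, at most 10 in all, crops included, and the job is handed in when it is done.

Besides the shell and the picture viewer there is one more tool, called after ">>>" as a command line: name --pt "numbers of a row" for each row, then --argument value for the rest. play_rows: Moves the arm, as the interface text tells. Its arguments: {"type":"object","properties":{"linear":{"type":"array","items":{"type":"array","items":{"type":"number"}}},"turn":{"type":"array","items":{"type":"number"}},"hand":{"type":"number"}},"required":["linear","turn"]}

```bash
mkdir -p pics; cat > h.py <<'E'
from plant import *
import numpy as np, cv2
from scipy.spatial.transform import Rotation as R
def cam(n):
    i=camera_info(n); K=np.array(i["camera_matrix"])
    if "mount" in i:
        s=state(); q=s["tool_rot"]; T=np.eye(4); T[:3,:3]=R.from_quat([q[1],q[2],q[3],q[0]]).as_matrix(); T[:3,3]=s["tool_pos"]
        T=T@np.array(i["mount"]); return K,T[:3,3],T[:3,:3]
    a=np.array(i["attitude"]); 
    Rm=a if a.shape==(3,3) else R.from_quat([a[1],a[2],a[3],a[0]]).as_matrix()
    return K,np.array(i["origin"]),Rm
def ray(c,px,z):
    K,o,Rm=c; d=Rm@np.linalg.inv(K)@np.array([px[0],px[1],1.]); return o+d*(z-o[2])/d[2]
def proj(c,p):
    K,o,Rm=c; v=K@(Rm.T@(np.array(p)-o)); return v[:2]/v[2]
E
python3 - <<'E'
from h import *
for n in ["top","scene"]:
    c=cam(n); f=grab_frame(n); cv2.imwrite(f"pics/{n}0.png",f[:,:,::-1])
    print(n,c[1].round(3))
    for t,z in [("winch",0.05),("drum",.07),("knob_top",.11),("pawl",.06),("tab_top",.09)]:
        for d in trace(n,t)[:2]: print(t,round(d["p"],2),np.round(d["location"]),ray(c,d["location"],z).round(3),d["region"].sum())
s=state();print(s["time"],s["tool_pos"],s["tool_rot"],s["gripper_width"])
E
```

```text
top [0.5   0.038 0.901]
winch 0.85 [242. 249.] [0.537 0.194 0.05 ] 6723
drum 0.92 [246. 245.] [0.543 0.183 0.07 ] 2225
knob_top 0.62 [282. 256.] [0.522 0.114 0.11 ] 121
pawl 0.65 [202. 259.] [0.517 0.267 0.06 ] 571
scene [1.    0.087 0.792]
winch 0.87 [398. 271.] [0.561 0.197 0.05 ] 6925
drum 0.74 [386. 264.] [0.56  0.173 0.07 ] 2584
knob_top 0.64 [352. 234.] [0.526 0.111 0.11 ] 199
pawl 0.82 [443. 249.] [0.516 0.28  0.06 ] 586
tab_top 0.63 [445. 249.] [0.536 0.276 0.09 ] 643
0.6 [0.21183546 0.58799607 0.23131909] [1.47181130e-06 1.72037411e-01 9.85090417e-01 1.06541100e-05] 0.9972326650917455
```

```bash
python3 - <<'E'
import cv2
a=cv2.imread("pics/top0.png")[170:330,140:340]; cv2.imwrite("pics/c1.png",cv2.resize(a,None,fx=3.7,fy=3.7,interpolation=2))
a=cv2.imread("pics/scene0.png")[170:330,310:510]; cv2.imwrite("pics/c2.png",cv2.resize(a,None,fx=3.7,fy=3.7,interpolation=2))
E
```

```text
(no output)
```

View pics/c1.png

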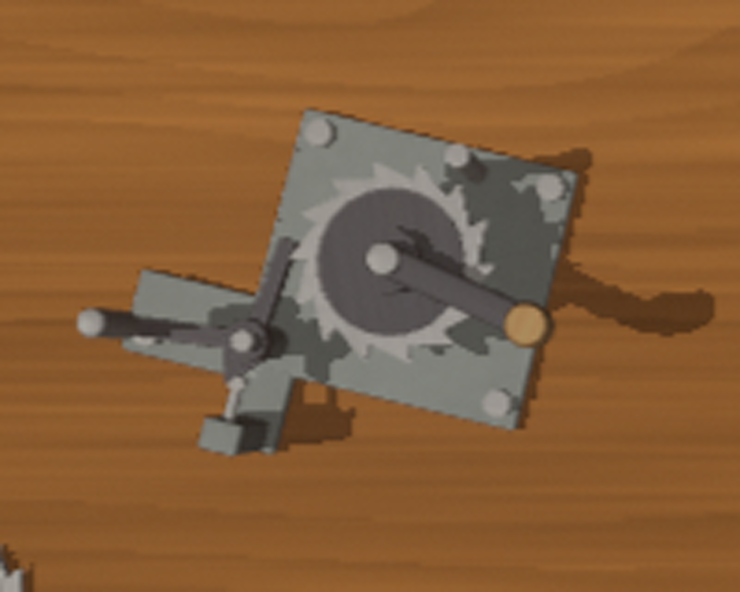

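View pics/c2.png

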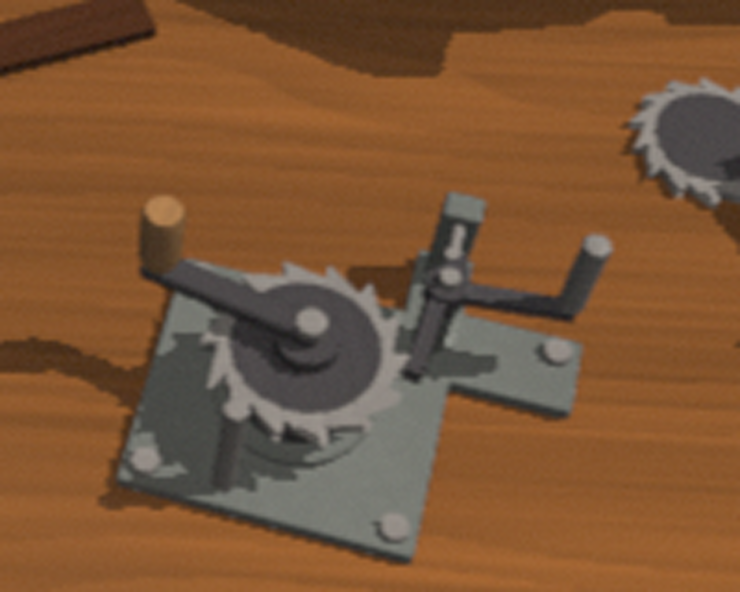

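The top crop shows the tab at about (165,257) in the full frame, the knob at (282,258) and the stop post at (264,212). The scene crop shows the tab at (471,236), the knob at (354,227) and the stop post at (374,281). The stripped winch is separate, in the corner. Next I fit the winch pose from these points.

```bash
python3 - <<'E'
from h import *
from scipy.optimize import least_squares
T=cam("top");S=cam("scene")
t=lambda x,y:(x/3.7+140,y/3.7+170); s=lambda x,y:(x/3.7+310,y/3.7+170)
obs=[(T,t(91,322),"tab"),(T,t(527,324),"k"),(T,t(458,155),"st"),(S,s(597,245),"tab"),(S,s(164,210),"k"),(S,s(237,410),"st")]
def pts(v):
    x,y,a,q,p=v; W=lambda u,w,z:np.array([x+u*np.cos(a)-w*np.sin(a),y+u*np.sin(a)+w*np.cos(a),z])
    return {"tab":W(.06+.06*np.cos(p),.055+.06*np.sin(p),.115),"st":W(-.023,-.057,.086),"k":W(.08*np.cos(4.1-q),.08*np.sin(4.1-q),.125),"o":W(0,0,0)}
f=lambda v:np.r_[np.concatenate([proj(c,pts(v)[n])-o for c,o,n in obs]),(v[4]-.05)*20]
r=least_squares(f,[.54,.18,1.8,1.2,.05]);print(r.x.round(4),r.fun.round(1))
for k,p in pts(r.x).items():print(k,p.round(4))
a=r.x[2];print("+x",np.cos(a),np.sin(a),"+y",-np.sin(a),np.cos(a))
q=state()["tool_rot"];print(R.from_quat([q[1],q[2],q[3],q[0]]).as_matrix().round(3),state()["time"])
E
```

```text
[0.5523 0.1858 1.3434 1.1526 0.0695] [ 0.1 -0.9 -0.4 -0.6 -0.4 -0.8 -0.3 -0.9 -0.3 -0.7 -0.  -1.1  0.4]
tab [0.5217 0.3159 0.115 ]
st [0.6027 0.1505 0.086 ]
k [0.5196 0.1128 0.125 ]
o [0.5523 0.1858 0.    ]
+x 0.225405411139039 0.9742650566602709 +y -0.9742650566602709 0.225405411139039
[[-0.941  0.339  0.   ]
 [ 0.339  0.941  0.   ]
 [ 0.     0.    -1.   ]] 0.6
```

>>> play_rows --pt "0.044 -0.035 0" --pt "0.044 -0.035 0" --pt "0.044 -0.035 0" --pt "0.044 -0.035 0" --pt "0.044 -0.035 0" --pt "0.044 -0.035 0" --pt "0.044 -0.035 0" --pt "0.041 -0.036 0" --turn '[0, 0, 0, 0, 0, 0, 0, 0]' --hand 0

```text
time: 1.6
tool_pos: [0.5623, 0.3057, 0.2315]
tool_rot: [0.0, 0.172, 0.985, 0.0]
contact_force: [0.3, 0.2, 0.1]
gripper_width: 0.004
grasp_force: 0.0
```

>>> play_rows --pt "0 0 0" --pt "0 0 0" --pt "0 0 -0.05" --pt "0 0 -0.05" --pt "0 0 -0.04" --pt "0 0 0" --pt "0 0 0" --turn '[5, 4, 0, 0, 0, 0, 0]'

```text
time: 2.48
tool_pos: [0.562, 0.3075, 0.0933]
tool_rot: [0.001, 0.094, 0.996, 0.001]
contact_force: [-0.0, -0.1, 1.2]
gripper_width: 0.003
grasp_force: 0.0
```

>>> play_rows --pt "-0.01 0.002 0" --pt "-0.01 0.002 0" --pt "-0.01 0.002 0" --pt "-0.01 0.002 0" --pt "-0.01 0.002 0" --pt "-0.005 0.001 0" --pt "0 0 0" --turn '[0, 0, 0, 0, 0, 0, 0]'

```text
time: 3.35
tool_pos: [0.5051, 0.3182, 0.0911]
tool_rot: [-0.0, 0.094, 0.996, -0.0]
contact_force: [-0.4, -0.8, -0.3]
gripper_width: -0.0
grasp_force: 0.0
```

```bash
python3 - <<'E'
from h import *
f=grab_frame("scene"); cv2.imwrite("pics/c3.png",cv2.resize(f[150:330,310:550,::-1],None,fx=3.2,fy=3.2,interpolation=2))
E
```

```text
(no output)
```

View pics/c3.png

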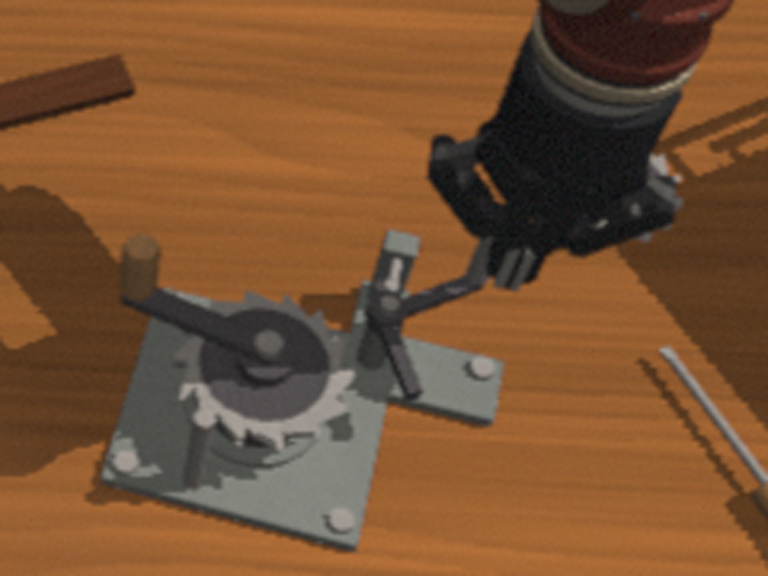

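The pawl tail has swung well clear of the wheel, so the pawl is off, and the knob hasn't moved. I'll back off and move over the knob.

>>> play_rows --pt "0.015 -0.004 0" --pt "0.005 0 0.05" --pt "0 0 0.06" --pt "0 -0.05 0.01" --pt "0 -0.05 0" --pt "0 -0.05 0" --pt "-0.005 -0.051 0" --pt "0 0 0" --turn '[0, 0, 0, 0, 0, 0, 0, 0]' --hand 0.06

```text
time: 4.4
tool_pos: [0.5217, 0.1096, 0.2117]
tool_rot: [0.0, 0.097, 0.995, -0.0]
contact_force: [1.3, 0.7, 0.4]
gripper_width: 0.7
grasp_force: 0.0
```

```bash
python3 - <<'E'
from h import *
s=state();c=cam("wrist");f=grab_frame("wrist"); cv2.imwrite("pics/c4.png",f[:,:,::-1])
print(s["tool_pos"],s["time"])
for t,z in [("knob_top",.125),("tab_top",.1)]:
    for d in trace("wrist",t)[:2]: print(t,round(d["p"],2),np.round(d["location"]),ray(c,d["location"],z).round(4))
print(proj(c,[.5196,.1128,.125]))
E
```

```text
[0.5217489  0.10961887 0.21166921] 4.4
knob_top 0.55 [318. 240.] [0.5136 0.1126 0.125 ]
tab_top 0.81 [542. 151.] [0.4933 0.2492 0.1   ]
[320.30087959 249.40367187]
```

View pics/c4.png

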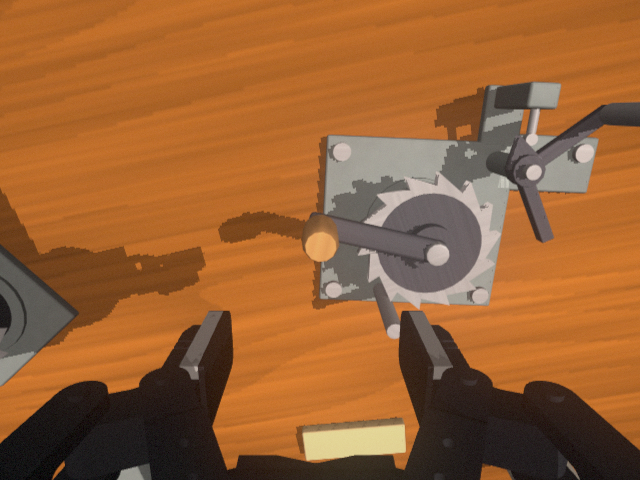

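The wrist view shows the knob top at about (321,246), within 2 mm of the fit. The pawl is clear of the wheel. I'll descend and grasp the knob.

>>> play_rows --pt "-0.003 0.003 0" --pt "0 0 -0.04" --pt "0 0 -0.04" --pt "0 0 -0.036" --pt "0 0 0" --pt "0 0 0" --turn '[0, 0, 0, 0, 0, 0]'

```text
time: 5.3
tool_pos: [0.5187, 0.1167, 0.0968]
tool_rot: [0.001, 0.094, 0.996, 0.0]
contact_force: [-0.3, -0.7, 0.5]
gripper_width: 0.699
grasp_force: 0.0
```

>>> play_rows --pt "0 0 0" --pt "0 0 0" --pt "0 0 0" --pt "0 0 0" --pt "0 0 0" --pt "0 0 0" --turn '[0, 0, 0, 0, 0, 0]' --hand 0.01

```text
time: 6.05
tool_pos: [0.5187, 0.1138, 0.0977]
tool_rot: [0.001, 0.094, 0.996, -0.002]
contact_force: [-4.9, -8.4, 7.2]
gripper_width: 0.234
grasp_force: 58.5
```

```bash
python3 - <<'E'
from h import *
s=state();print(s["tool_pos"],s["contact_force"],s["gripper_width"],s["grasp_force"],s["time"])
o=np.array([.5523,.1858]);p=s["tool_pos"][:2]-o;print(np.hypot(*p),np.arctan2(p[1],p[0])%6.2832)
q0=1.3434+4.1-np.arctan2(p[1],p[0])%6.2832;print("q",q0)
N=16;e=1.3434+4.1+0.0
a=np.linspace(e-q0,e,N+1);P=o+.08*np.c_[np.cos(a),np.sin(a)];print(np.diff(P,axis=0).round(4).tolist(),(P[0]-o-p).round(4))
E
```

```text
[0.51866156 0.11377611 0.09771306] [-4.86733475 -8.36489376  7.20063043] 0.23419971262999945 58.5182108375011 6.05
0.07949204930479278 4.275465443508898
q 1.167934556491102
[[0.0054, -0.0023], [0.0055, -0.0019], [0.0057, -0.0015], [0.0057, -0.0011], [0.0058, -0.0006], [0.0058, -0.0002], [0.0058, 0.0002], [0.0058, 0.0006], [0.0057, 0.0011], [0.0056, 0.0015], [0.0055, 0.0019], [0.0054, 0.0023], [0.0052, 0.0027], [0.005, 0.003], [0.0047, 0.0034], [0.0045, 0.0037]] [-0.0002 -0.0005]
```

>>> play_rows --pt "0.0055 -0.0045 0" --pt "0.0055 -0.003 0" --pt "0.0055 -0.0015 0" --pt "0.006 -0.001 0" --pt "0.0055 -0.0005 0" --pt "0.006 0 0" --pt "0.006 0 0" --pt "0.0055 0.0005 0" --turn '[0, 0, 0, 0, 0, 0, 0, 0]'

```text
time: 7.05
tool_pos: [0.5647, 0.1058, 0.0977]
tool_rot: [0.001, 0.094, 0.996, -0.0]
contact_force: [-1.5, -0.1, 6.3]
gripper_width: 0.231
grasp_force: 58.6
```

>>> play_rows --pt "0.0055 0.001 0" --pt "0.0055 0.0015 0" --pt "0.0055 0.002 0" --pt "0.0055 0.0025 0" --pt "0.005 0.0025 0" --pt "0.005 0.003 0" --pt "0.0045 0.0035 0" --pt "0 0 0" --turn '[0, 0, 0, 0, 0, 0, 0, 0]'

```text
time: 8.05
tool_pos: [0.6024, 0.1212, 0.0978]
tool_rot: [0.003, 0.094, 0.996, -0.0]
contact_force: [3.5, -4.5, 5.4]
gripper_width: 0.231
grasp_force: 58.8
```

```bash
python3 - <<'E'
from h import *
s=state();print(s["tool_pos"],s["contact_force"],s["gripper_width"],s["grasp_force"],s["time"])
o=np.array([.5523,.1858]);p=s["tool_pos"][:2]-o;print(np.hypot(*p))
print("q",1.3434+4.1-np.arctan2(p[1],p[0])%6.2832)
E
```

```text
[0.60242086 0.12124236 0.09778605] [ 3.47567202 -4.47425313  5.4255482 ] 0.23114227024607392 58.81311168166576 8.05
0.08172997775976365
q 0.07082860087060272
```

>>> play_rows --pt "0.002 0.002 0" --pt "0.002 0.002 0" --pt "0.001 0.001 0" --pt "0 0 0" --turn '[0, 0, 0, 0]'

```text
time: 8.55
tool_pos: [0.6072, 0.1253, 0.0978]
tool_rot: [0.003, 0.094, 0.996, -0.001]
contact_force: [2.7, -6.8, 5.7]
gripper_width: 0.232
grasp_force: 58.9
```

```bash
python3 - <<'E'
from h import *
s=state();print(s["tool_pos"],s["contact_force"],s["time"])
o=np.array([.5523,.1858]);p=s["tool_pos"][:2]-o;print(np.hypot(*p))
print("q",1.3434+4.1-np.arctan2(p[1],p[0])%6.2832)
E
```

```text
[0.60724125 0.12527484 0.09780916] [ 2.69395063 -6.82567036  5.7017374 ] 8.55
0.08174249706528006
q -0.006079824315340154
```

>>> play_rows --pt "0 0 0" --pt "0 0 0" --pt "0 0 0" --pt "0 0 0" --pt "0 0 0.04" --pt "0 0 0.05" --pt "0 0 0.05" --pt "0 0 0" --turn '[0, 0, 0, 0, 0, 0, 0, 0]' --hand 0.05

```text
time: 9.55
tool_pos: [0.6076, 0.1275, 0.2419]
tool_rot: [0.005, 0.094, 0.996, 0.001]
contact_force: [-0.3, -0.2, 0.4]
gripper_width: 0.585
grasp_force: 0.0
```

>>> play_rows --pt "-0.05 0 0" --pt "-0.05 0 0" --pt "-0.05 0 0" --pt "-0.05 0 0" --pt "0 0 0" --turn '[0, 0, 0, 0, 0]'

```text
time: 10.18
tool_pos: [0.4019, 0.1272, 0.2335]
tool_rot: [-0.001, 0.094, 0.996, -0.0]
contact_force: [0.3, -0.3, 0.5]
gripper_width: 0.584
grasp_force: 0.0
```

```bash
python3 - <<'E'
from h import *
f=grab_frame("scene"); cv2.imwrite("pics/c5.png",cv2.resize(f[150:330,310:550,::-1],None,fx=3.2,fy=3.2,interpolation=2))
print(state()["time"],state()["contact_force"])
c=cam("scene");d=trace("scene","knob_top")
for e in d[:1]:
  p=ray(c,e["location"],.11);print(p,e["p"])
w=np.array([.5523,.1858])
for q in (0,.17): print(q,(proj(c,[*(w+.08*np.array([np.cos(5.4434-q),np.sin(5.4434-q)])),.125])-[310,150])*3.2)
E
```

```text
10.225 [1.52435567e-02 2.34080684e-05 2.00400092e-01]
[0.60995174 0.12118562 0.11      ] 0.55
0 [164.07555774 381.03070684]
0.17 [148.43012155 362.1846276 ]
```

View pics/c5.png

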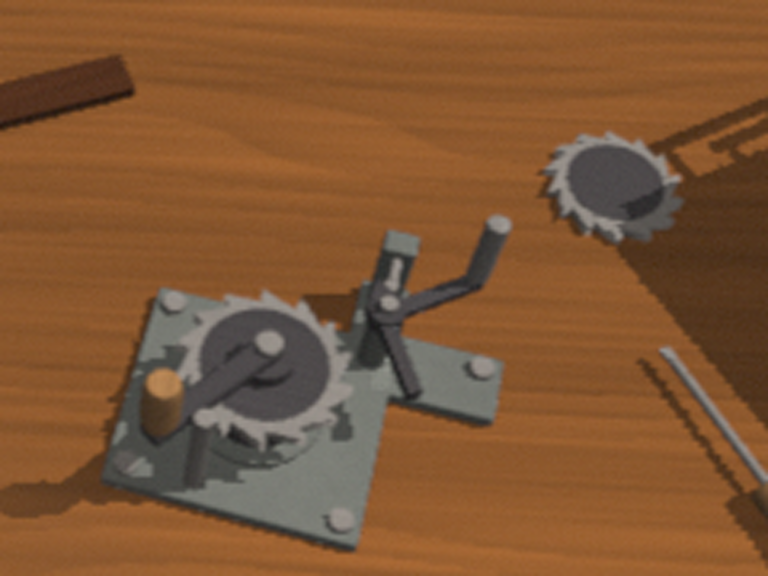

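The knob top is at about (164,382) in the crop. That matches the q = 0 prediction of (164,381), with the arm against the stop post. The pawl is off and the robot is clear, so I'm handing in.

```bash
python3 -c "
from plant import *
print(job_done())"
```

```text
the job is handed in; nothing more can be done
None
```

I flicked the pawl off, and it stayed off. I then eased the crank back to its stop post, moved the arm clear and handed the job in at about 10 s; the hand-in gave no verdict.

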